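Move the painted pots to the drying rack in reverse order

TASK

Move the four painted clay pots from the painting board to the pegs of the drying rack, mouth down as they stand now, one pot fully down over each peg, in the reverse order: the pot nearest the painting board's steel handle goes on the peg farthest from the drying rack's steel handle, the next one on the next peg, and so on. Do not let any pot tip over, and let go of them all at the end.

Things in the scene. Friction and masses are not known exactly. Their poses are not given: they have to be found in the camera images.
- pot_tall: Terracotta pot with sponged paint, standing mouth down, hollow, open below, wall 3.5 mm. Origin at the centre of its mouth (underside), z up. The tallest: 66 mm high, a collar 58 mm across over the lowest 15 mm, above that tapering from 51 mm to 40 mm across at the top. Weighs about 100 g; can be gripped across its upper part.
- pot_squat: Terracotta pot with sponged paint, standing mouth down, hollow, open below, wall 3.5 mm. Origin at the centre of its mouth (underside), z up. The lowest and broadest: 44 mm high, tapering from 58 mm at the mouth to 50 mm across at the top. Weighs about 70 g; can be gripped across its upper part.
- pot_straight: Terracotta pot with sponged paint, standing mouth down, hollow, open below, wall 3.5 mm. Origin at the centre of its mouth (underside), z up. A straight-sided cylinder, 56 mm high and 44 mm across all the way. Weighs about 80 g; can be gripped across its upper part.
- pot_stepped: Terracotta pot with sponged paint, standing mouth down, hollow, open below, wall 3.5 mm. Origin at the centre of its mouth (underside), z up. Stepped: 58 mm high; the lower 24 mm is 58 mm across, and above a short shoulder (24 to 30 mm up) a narrow neck of 38 mm tapers to 34 mm across at the top. Weighs about 90 g; can be gripped across its upper part.
- disc_tall: White plastic disc, 70 mm across, 8 mm thick, fixed on the painting board, on which the tall pot stands at the start. All four discs look the same. Origin at the centre of its underside.
- disc_squat: White plastic disc, 70 mm across, 8 mm thick, fixed on the painting board, on which the squat pot stands at the start. All four discs look the same. Origin at the centre of its underside.
- disc_straight: White plastic disc, 70 mm across, 8 mm thick, fixed on the painting board, on which the straight pot stands at the start. All four discs look the same. Origin at the centre of its underside.
- disc_stepped: White plastic disc, 70 mm across, 8 mm thick, fixed on the painting board, on which the stepped pot stands at the start. All four discs look the same. Origin at the centre of its underside.
- painting_board: Light plywood board, 76 x 400 mm, fixed, top 18 mm above its origin (under its centre, at table height). y runs along it (roughly left), x across. Arched steel handle at y = +182 mm, 33 mm high above the top. Four places with white discs at y = +111, +37, -37, -111 mm, where the pots stand at the start in any order. The paint cup near its -y end does not matter. Either board may be the nearer.
- drying_rack: Darker wooden board, 76 x 400 mm, fixed, top 18 mm above its origin (under its centre, at table height). y runs along it (roughly left), x across. Arched steel handle at y = +182 mm, 33 mm high above the top. Four pegs, 16 mm thick, rising 28 mm above the top (last 6 mm a cone), at x = 0, y = +111, +37, -37, -111 mm; a seated pot's mouth rests on the top. The paint cup at its -y end does not matter.

How it is judged:
At the end, for the whole second after the job is handed in: Each pot is over the rack's peg that mirrors its starting place (first from the board's handle on the peg farthest from the rack's handle, and so on): centre within 18 mm of the peg along and across, mouth within 5 mm of the rack's top, tilt under 0.1 rad, at rest, released (((y of disc_tall in the frame of painting_board between 0.091 and 0.131 m and y of pot_tall in the frame of drying_rack between -0.129 and -0.093 m) or (y of disc_tall in the frame of painting_board between 0.017 and 0.057 m and y of pot_tall in the frame of drying_rack between -0.055 and -0.019 m) or (y of disc_tall in the frame of painting_board between -0.057 and -0.017 m and y of pot_tall in the frame of drying_rack between 0.019 and 0.055 m) or (y of disc_tall in the frame of painting_board between -0.131 and -0.091 m and y of pot_tall in the frame of drying_rack between 0.093 and 0.129 m)) and x of pot_tall in the frame of drying_rack between -0.018 and 0.018 m and z of pot_tall in the frame of drying_rack between 0.013 and 0.023 m and angle between each of pot_tall, pot_squat, pot_straight, pot_stepped's own z axis and vertical below 0.1 rad and linear speed of each of pot_tall, pot_squat, pot_straight, pot_stepped below 0.02 m/s and angular speed of each of pot_tall, pot_squat, pot_straight, pot_stepped below 0.2 rad/s and contact force between each of pot_tall, pot_squat, pot_straight, pot_stepped and the fingers below 0.1 N and ((y of disc_squat in the frame of painting_board between 0.091 and 0.131 m and y of pot_squat in the frame of drying_rack between -0.129 and -0.093 m) or (y of disc_squat in the frame of painting_board between 0.017 and 0.057 m and y of pot_squat in the frame of drying_rack between -0.055 and -0.019 m) or (y of disc_squat in the frame of painting_board between -0.057 and -0.017 m and y of pot_squat in the frame of drying_rack between 0.019 and 0.055 m) or (y of disc_squat in the frame of painting_board between -0.131 and -0.091 m and y of pot_squat in the frame of drying_rack between 0.093 and 0.129 m)) and x of pot_squat in the frame of drying_rack between -0.018 and 0.018 m and z of pot_squat in the frame of drying_rack between 0.013 and 0.023 m and ((y of disc_straight in the frame of painting_board between 0.091 and 0.131 m and y of pot_straight in the frame of drying_rack between -0.129 and -0.093 m) or (y of disc_straight in the frame of painting_board between 0.017 and 0.057 m and y of pot_straight in the frame of drying_rack between -0.055 and -0.019 m) or (y of disc_straight in the frame of painting_board between -0.057 and -0.017 m and y of pot_straight in the frame of drying_rack between 0.019 and 0.055 m) or (y of disc_straight in the frame of painting_board between -0.131 and -0.091 m and y of pot_straight in the frame of drying_rack between 0.093 and 0.129 m)) and x of pot_straight in the frame of drying_rack between -0.018 and 0.018 m and z of pot_straight in the frame of drying_rack between 0.013 and 0.023 m and ((y of disc_stepped in the frame of painting_board between 0.091 and 0.131 m and y of pot_stepped in the frame of drying_rack between -0.129 and -0.093 m) or (y of disc_stepped in the frame of painting_board between 0.017 and 0.057 m and y of pot_stepped in the frame of drying_rack between -0.055 and -0.019 m) or (y of disc_stepped in the frame of painting_board between -0.057 and -0.017 m and y of pot_stepped in the frame of drying_rack between 0.019 and 0.055 m) or (y of disc_stepped in the frame of painting_board between -0.131 and -0.091 m and y of pot_stepped in the frame of drying_rack between 0.093 and 0.129 m)) and x of pot_stepped in the frame of drying_rack between -0.018 and 0.018 m and z of pot_stepped in the frame of drying_rack between 0.013 and 0.023 m); the robot touches nothing.
It fails at once if the tall pot is tipped by more than 0.6 rad (angle between pot_tall's own z axis and vertical above 0.6 rad).
It fails at once if the squat pot is tipped by more than 0.6 rad (angle between pot_squat's own z axis and vertical above 0.6 rad).
It fails at once if the straight pot is tipped by more than 0.6 rad (angle between pot_straight's own z axis and vertical above 0.6 rad).
It fails at once if the stepped pot is tipped by more than 0.6 rad (angle between pot_stepped's own z axis and vertical above 0.6 rad).
It also fails if it takes over 88 s, if anything falls off the work surface, if the arm or the gripper's body presses on something with over 40 N, if the wrist force passes 120 N, or if a joint passes its speed limit or range.

ROBOT

A 6-joint arm with a two-finger parallel gripper is mounted at the origin on the work surface. World frame = base frame: x ahead of the robot, y to its left, z up, the work surface at z = 0. Lengths are in m, angles in rad, forces in N, time in s.
With the tool pointing down it reaches from about 0.275 to 0.85 m from the base axis. Payload 19 kg.
Tool frame: the origin (TCP) lies at the very end of the fingers, on their centre line; the grasp point (between the pads) lies 19 mm behind it; z points along the fingers, y is the line along which they close (so a half turn about z gives the same grasp; the last joint's range is limited). The gripper opens to 85 mm and grips with 20 to 120 N. Pads are 22 mm wide; open, the fingers measure 114 mm over their backs; the gripper's body (76 mm by 85 mm) begins 54 mm behind the grasp point. The pads swing forward as they close: fully open they stand 13 mm farther back than shut.
Start: joints at [-1.295, 0.15, 1.437, -0, 1.554, -0.134], TCP at [0.229, -0.527, 0.231] pointing down, gripper open.
Joint ranges: [-2.8, 2.8], [-0.68, 2.1], [0.12, 2.68], [-1.39, 4.53], [0.16, 2.79], [-2.81, 2.81]. Speed limits (rad/s): [1.89, 1.89, 2.22, 3.01, 3.01, 3.01].

INTERFACE

Orientations are given as a rotation vector (axis times angle).
In Python, from station import r gives the robot as it stands.
- The arm moves only by the tool arm_command, never from a script. Its argument "deltas" is a list of rows, each an object of numbers: "fingers": the finger opening in mm, from 0 to 85.4; "dx", "dy", "dz": the shift along the tool's x, y, z normalised to -1 to 1, where 1 is 100 mm; "roll": the turn about the tool's z normalised to -1 to 1, where 1 is 30 degrees. In form: [{"fingers": .., "dx": .., "dy": .., "dz": .., "roll": ..}, ...]. A call has 1 to 12 rows; each row is the pose to reach, as a shift and turn from the pose commanded when the call began, along the tool's axes at that moment; what a row does not reach only later rows make up. A row lasts 1/10 s, in which the tool goes at most 50 mm and 8.59 degrees, less where a joint would pass 70% of its speed; a pose out of reach is approached as far as the arm can. A call with a number of a shift or a turn outside -1 to 1 is refused whole. A call with a gripper value outside its range is refused whole. The fingers move at their own pace and stop on an object; "squeeze" is the grip in N (left out, the last holds). Time passes only in rows, so rows that repeat a pose let the fingers close. It gives the time, the measured TCP pose, the force, the opening and the grip force at its end, in the units of the state.
- r.read_state(): the state, without advancing time (a new reading comes with each control period).
- r.camera(name): name is "scene" or "top" or "wrist"; returns (picture, depth): 480x640x3 uint8, red, green, blue; 480x640 float32, m along the optical axis (not along the pixel's ray), 0 where there is no reading.
- r.calibration(name): a dict with "fx", "fy", "cx", "cy" (pixels), "R" (3x3) and "t" (3): a world point X has camera coordinates R X + t. Camera axes: x right, y down, z forward; pixel columns grow to the right and rows downward; lengths in m; the calibration is good to about 2 mm. A picture is of the moment at which its call begins: read the wrist's pose just before it. calibration takes no time and is no camera call; for the wrist camera it gives the pose at the moment of the call.
- r.finish_job(): hands the job in; it is judged then, once.
The state is a dict: "t": time; "q": joint angles; "joint_velocities": joint speeds; "effort": joint torques, N m; "eef_pos": TCP position; "ee_rot": TCP orientation; "ft_force": force on the tool from outside, world axes, zero at the start; "wrist_torque": the same for the moment, N m; "finger_gap": finger opening in m; "gripper_force": force on a finger pad.
Only numpy, scipy, OpenCV 4.12 (cv2) and the standard library are available. Lean on these libraries where they do the work, as an engineer would, in place of code of your own. Each camera call takes 0.05 s, during which the arm holds its last target. There are 200 camera calls.

## Working session

There is one attempt and no reset: what is moved stays moved. The work goes in short steps, Python scripts to look and compute and a tool call to move; the robot and the scene stay as the last step left them, time stands still between calls to the robot, and variables do not carry over. Pictures are saved under pics/ and viewed, at most 14 in all, crops included, and the job is handed in when it is done.

Besides the shell and the picture viewer there is one more tool, called after "Emit:" by a JSON object that holds its "fn" and its "kwargs", one argument or row to a line. arm_command: Moves the arm, as the interface text tells. Its arguments: {"type":"object","properties":{"deltas":{"type":"array"},"squeeze":{"type":"number"}},"required":["deltas"]}

```bash
mkdir -p pics
python3 - <<'E'
from station import r
import cv2,numpy as np
s=r.read_state();print(s)
for n in("top","scene"):
    p,d=r.camera(n);cv2.imwrite(f"pics/{n}0.png",p[:,:,::-1]);np.savez(f"{n}0.npz",p=p,d=d);c=r.calibration(n);print(n,c)
E
```

```text
{'t': 0.0, 'q': array([-1.29501200e+00,  1.50981885e-01,  1.43798847e+00,  1.39355599e-05,
        1.55380469e+00, -1.33989564e-01]), 'joint_velocities': array([-1.12879284e-03,  4.26915117e-05, -1.04788488e-03,  1.72368263e-04,
        1.02023926e-03,  4.01297025e-05]), 'effort': array([-4.00551377e-03, -7.13056040e+01, -5.70875359e+01, -4.76608711e-04,
        8.90526484e-03, -1.58596038e-05]), 'eef_pos': array([ 0.22900882, -0.52717452,  0.23069899]), 'ee_rot': array([-3.07472744e+00, -6.38936815e-01,  1.09694259e-04]), 'ft_force': array([-0.17573043, -0.15199137, -1.01133872]), 'wrist_torque': array([-0.01661538, -0.00481893,  0.00425114]), 'gripper_force': 0.0, 'finger_gap': 0.08558638556503735}
top {'fx': 450.42743968103906, 'fy': 450.42743968103906, 'cx': 320.3356743295787, 'cy': 240.32244764020194, 'R': array([[-0.01959585, -0.99979805,  0.00445709],
       [-0.98722151,  0.01864384, -0.15825956],
       [ 0.1581445 , -0.00750136, -0.98738748]]), 't': array([-0.01731909,  0.53929116,  0.60631714])}
scene {'fx': 624.8402339041623, 'fy': 624.8402339041623, 'cx': 321.580683480821, 'cy': 245.65269928474657, 'R': array([[ 0.19978148,  0.97972698, -0.0149133 ],
       [ 0.73392484, -0.15970793, -0.66018763],
       [-0.6491854 ,  0.12094802, -0.75095265]]), 't': array([-0.09783449, -0.3694979 ,  1.30888513])}
```

View pics/top0.png

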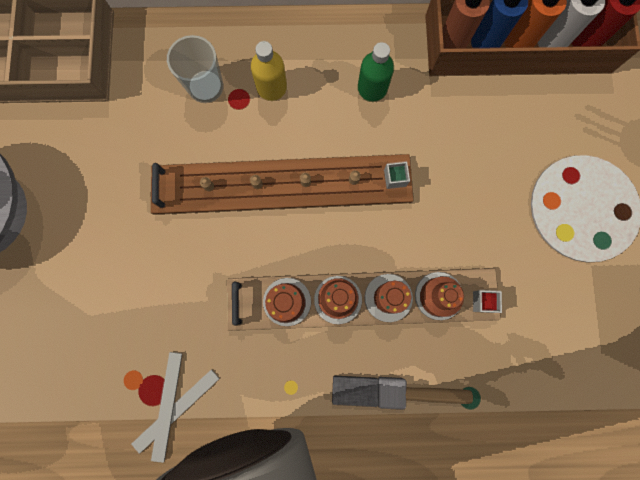

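View pics/scene0.png

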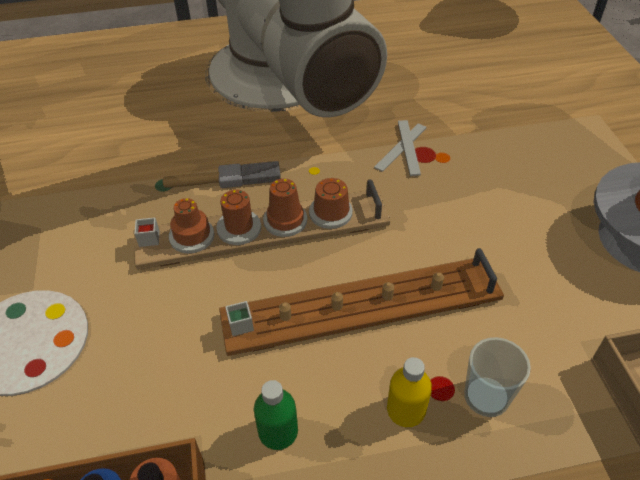

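Both handles are on the left in the top view (+y). From the board's handle the pots run squat (287,302), tall (338,300), straight (390,297), stepped (441,296). The pegs are at (206,183), (256,181), (305,179) and (355,176) from the rack's handle.

```bash
cat > h.py <<'E'
import numpy as np
def world(c,d):
    v,u=np.mgrid[:480,:640]
    X=np.stack([(u-c['cx'])/c['fx']*d,(v-c['cy'])/c['fy']*d,d],-1)
    return (X-c['t'])@c['R']
def ray(c,u,v,z):
    R=c['R'];o=-R.T@c['t'];k=R.T@np.array([(u-c['cx'])/c['fx'],(v-c['cy'])/c['fy'],1]);return o+k*(z-o[2])/k[2]
E
python3 - <<'E'
from station import r
import numpy as np,cv2
from h import *
W={}
for n in("top","scene"):
    f=np.load(n+"0.npz");W[n]=(world(r.calibration(n),f['d']),f['d'])
c=r.calibration("top")
cs=r.calibration("scene")
pots=[("squat",287,302,44,50),("tall",338,298,66,40),("straight",394,297,56,44),("stepped",448,296,58,34)]
def circ(P,d,cen,z,rad,tol=.006):
    m=(d>0)&(np.abs(P[...,2]-z)<tol)&(np.hypot(*(P[...,:2]-cen[:2]).transpose(2,0,1))<rad)
    q=P[m]
    if len(q)<5:return len(q)
    e=cv2.minEnclosingCircle(q[:,:2].astype(np.float32))
    return len(q),q.mean(0).round(4),np.round(e[0],4),round(e[1],4)
for nm,u,v,h,w in pots:
    z=.026+h/1000; cen=ray(c,u,v,z); print(nm,cen.round(4))
    for n in W: print("  ",n,circ(*W[n],cen,z,.035,.004))
for u,v in((206,182),(256,180.5),(305,179),(355,176)):
    cen=ray(c,u,v,.046);print("peg",cen.round(4))
    for n in W: print("  ",n,circ(*W[n],cen,.041,.02,.008))
E
```

```text
squat [0.451  0.0192 0.07  ]
   top (1073, array([0.451 , 0.0242, 0.0706]), array([0.4511, 0.0243]), 0.0252)
   scene (622, array([0.4542, 0.0231, 0.0709]), array([0.4516, 0.0237]), 0.0263)
tall [ 0.4544 -0.0489  0.092 ]
   top (755, array([ 0.4556, -0.0509,  0.0927]), array([ 0.4557, -0.0511]), 0.0205)
   scene (431, array([ 0.459, -0.052,  0.093]), array([ 0.4563, -0.0526]), 0.0227)
straight [ 0.4545 -0.1237  0.082 ]
   top (848, array([ 0.4551, -0.1242,  0.0822]), array([ 0.4553, -0.1246]), 0.022)
   scene (507, array([ 0.4581, -0.1254,  0.0829]), array([ 0.4544, -0.127 ]), 0.0246)
stepped [ 0.4544 -0.195   0.084 ]
   top (531, array([ 0.4552, -0.1977,  0.0841]), array([ 0.455 , -0.1983]), 0.0174)
   scene (338, array([ 0.4583, -0.1988,  0.0847]), array([ 0.4569, -0.1984]), 0.0189)
peg [0.628  0.1379 0.046 ]
   top (110, array([0.6284, 0.1397, 0.0417]), array([0.6296, 0.1414]), 0.0086)
   scene (119, array([0.633 , 0.1388, 0.0413]), array([0.6306, 0.1404]), 0.0098)
peg [0.6289 0.0648 0.046 ]
   top (103, array([0.6305, 0.0665, 0.0419]), array([0.6315, 0.0674]), 0.0084)
   scene (118, array([0.6354, 0.0652, 0.0416]), array([0.6335, 0.0654]), 0.0087)
peg [ 0.6299 -0.007   0.046 ]
   top (105, array([ 0.6324, -0.0069,  0.0416]), array([ 0.6337, -0.0065]), 0.0083)
   scene (123, array([ 0.6373, -0.0081,  0.0417]), array([ 0.6344, -0.0071]), 0.0091)
peg [ 0.6331 -0.0805  0.046 ]
   top (100, array([ 0.6346, -0.0805,  0.042 ]), array([ 0.6358, -0.0806]), 0.0082)
   scene (125, array([ 0.6393, -0.0815,  0.0418]), array([ 0.6365, -0.0808]), 0.0093)
```

Emit:
{"fn": "arm_command", "kwargs": {
  "deltas": [
    {"fingers": 85,"dx": 0.25,"dy": -0.17,"dz": 0,"roll": -0.25},
    {"fingers": 85,"dx": 0.5,"dy": -0.35,"dz": 0,"roll": -0.5},
    {"fingers": 85,"dx": 0.75,"dy": -0.5,"dz": 0,"roll": -0.75},
    {"fingers": 85,"dx": 1,"dy": -0.7,"dz": 0,"roll": -1},
    {"fingers": 85,"dx": 1,"dy": -0.7,"dz": 0,"roll": -1}
  ],
  "squeeze": 35
}}

```text
t: 0.6
eef_pos: [0.2943, -0.4208, 0.2314]
ee_rot: [-2.8, -1.423, -0.001]
ft_force: [-0.3, -0.0, -0.1]
finger_gap: 0.0846
gripper_force: 0.0
```

Emit:
{"fn": "arm_command", "kwargs": {
  "deltas": [
    {"fingers": 85,"dx": 0.25,"dy": 0,"dz": 0,"roll": -0.25},
    {"fingers": 85,"dx": 0.5,"dy": 0,"dz": 0,"roll": -0.5},
    {"fingers": 85,"dx": 0.75,"dy": 0,"dz": 0,"roll": -0.75},
    {"fingers": 85,"dx": 1,"dy": 0,"dz": 0,"roll": -1},
    {"fingers": 85,"dx": 1,"dy": 0,"dz": 0,"roll": -1}
  ]
}}

```text
t: 1.1
eef_pos: [0.3535, -0.3415, 0.2313]
ee_rot: [-2.338, -2.098, -0.001]
ft_force: [1.1, 0.6, -0.4]
finger_gap: 0.0849
gripper_force: 0.0
```

Emit:
{"fn": "arm_command", "kwargs": {
  "deltas": [
    {"fingers": 85,"dx": 0.25,"dy": 0,"dz": 0,"roll": -0.11},
    {"fingers": 85,"dx": 0.5,"dy": 0,"dz": 0,"roll": -0.217},
    {"fingers": 85,"dx": 0.5,"dy": 0,"dz": 0,"roll": -0.217},
    {"fingers": 85,"dx": 0.5,"dy": 0,"dz": 0,"roll": -0.217}
  ]
}}

```text
t: 1.5
eef_pos: [0.3579, -0.2938, 0.2313]
ee_rot: [2.224, 2.219, -0.0]
ft_force: [-0.3, -0.9, 1.0]
finger_gap: 0.0852
gripper_force: 0.0
```

Emit:
{"fn": "arm_command", "kwargs": {
  "deltas": [
    {"fingers": 85,"dx": 0.32,"dy": 0.33,"dz": 0.2},
    {"fingers": 85,"dx": 0.64,"dy": 0.66,"dz": 0.4},
    {"fingers": 85,"dx": 0.953,"dy": 0.981,"dz": 0.7},
    {"fingers": 85,"dx": 0.953,"dy": 0.981,"dz": 0.9},
    {"fingers": 85,"dx": 0.953,"dy": 0.981,"dz": 0.9}
  ]
}}

```text
invalid input
```

Run:
```python
from station import r
import cv2
print(r.read_state()['eef_pos'])
p,d=r.camera("wrist");cv2.imwrite("pics/w1.png",p[:,:,::-1])
```

```text
[ 0.35792543 -0.29376332  0.23133525]
```

View pics/w1.png

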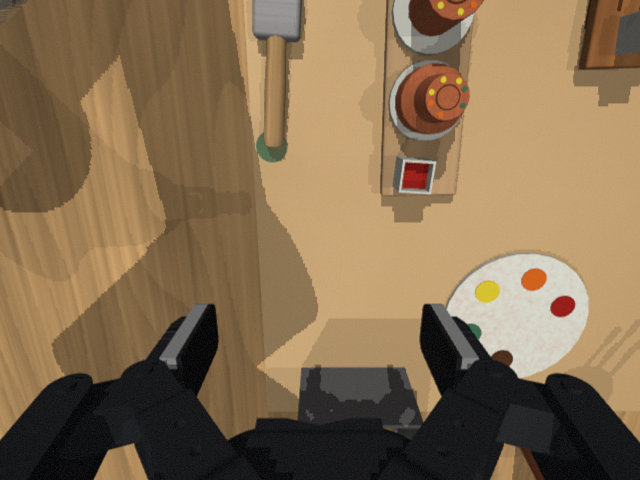

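The move was refused, probably because the rows lacked "roll". The wrist view, taken from the unmoved pose, shows the stepped pot's top at about (447,97) and the fingers at the bottom of the frame. I'll resend with all fields.

Emit:
{"fn": "arm_command", "kwargs": {
  "deltas": [
    {"fingers": 85,"dx": 0.32,"dy": 0.33,"dz": 0.2,"roll": 0},
    {"fingers": 85,"dx": 0.64,"dy": 0.66,"dz": 0.4,"roll": 0},
    {"fingers": 85,"dx": 0.953,"dy": 0.981,"dz": 0.7,"roll": 0},
    {"fingers": 85,"dx": 0.953,"dy": 0.981,"dz": 0.9,"roll": 0},
    {"fingers": 85,"dx": 0.953,"dy": 0.981,"dz": 0.9,"roll": 0}
  ]
}}

```text
t: 2.05
eef_pos: [0.4556, -0.1973, 0.1383]
ee_rot: [-2.218, -2.218, 0.002]
ft_force: [-0.7, -0.5, 1.0]
finger_gap: 0.0853
gripper_force: 0.0
```

Emit:
{"fn": "arm_command", "kwargs": {
  "deltas": [
    {"fingers": 85,"dx": 0,"dy": 0,"dz": 0.3,"roll": 0},
    {"fingers": 85,"dx": 0,"dy": 0,"dz": 0.6,"roll": 0},
    {"fingers": 85,"dx": 0,"dy": 0,"dz": 0.81,"roll": 0},
    {"fingers": 85,"dx": 0,"dy": 0,"dz": 0.81,"roll": 0},
    {"fingers": 20,"dx": 0,"dy": 0,"dz": 0.81,"roll": 0},
    {"fingers": 20,"dx": 0,"dy": 0,"dz": 0.81,"roll": 0},
    {"fingers": 20,"dx": 0,"dy": 0,"dz": 0.81,"roll": 0},
    {"fingers": 20,"dx": 0,"dy": 0,"dz": 0.81,"roll": 0},
    {"fingers": 20,"dx": 0,"dy": 0,"dz": 0.81,"roll": 0},
    {"fingers": 20,"dx": 0,"dy": 0,"dz": 0.81,"roll": 0},
    {"fingers": 20,"dx": 0,"dy": 0,"dz": 0.81,"roll": 0},
    {"fingers": 20,"dx": 0,"dy": 0,"dz": 0.81,"roll": 0}
  ]
}}

```text
t: 3.25
eef_pos: [0.4567, -0.1986, 0.0619]
ee_rot: [2.22, 2.22, 0.0]
ft_force: [-3.5, -0.4, 13.5]
finger_gap: 0.0382
gripper_force: 34.1
```

Emit:
{"fn": "arm_command", "kwargs": {
  "deltas": [
    {"fingers": 20,"dx": 0,"dy": 0,"dz": -0.1,"roll": 0},
    {"fingers": 20,"dx": 0,"dy": 0,"dz": -0.3,"roll": 0},
    {"fingers": 20,"dx": 0,"dy": 0,"dz": -0.6,"roll": 0},
    {"fingers": 20,"dx": 0,"dy": 0,"dz": -0.85,"roll": 0},
    {"fingers": 20,"dx": 0,"dy": 0,"dz": -1,"roll": 0},
    {"fingers": 20,"dx": 0,"dy": 0,"dz": -1,"roll": 0},
    {"fingers": 20,"dx": 0,"dy": 0,"dz": -1,"roll": 0}
  ]
}}

```text
t: 3.95
eef_pos: [0.4561, -0.1979, 0.1603]
ee_rot: [2.221, 2.221, 0.0]
ft_force: [0.2, 0.2, -1.6]
finger_gap: 0.0382
gripper_force: 34.4
```

Emit:
{"fn": "arm_command", "kwargs": {
  "deltas": [
    {"fingers": 20,"dx": 0.1,"dy": 0.05,"dz": 0,"roll": 0},
    {"fingers": 20,"dx": 0.3,"dy": 0.15,"dz": 0,"roll": 0},
    {"fingers": 20,"dx": 0.55,"dy": 0.28,"dz": 0,"roll": 0},
    {"fingers": 20,"dx": 0.8,"dy": 0.4,"dz": 0,"roll": 0},
    {"fingers": 20,"dx": 1,"dy": 0.5,"dz": 0,"roll": 0}
  ]
}}

```text
t: 4.45
eef_pos: [0.5065, -0.0959, 0.1593]
ee_rot: [-2.22, -2.221, 0.001]
ft_force: [0.1, -0.4, -1.0]
finger_gap: 0.0381
gripper_force: 34.4
```

Emit:
{"fn": "arm_command", "kwargs": {
  "deltas": [
    {"fingers": 20,"dx": 0.25,"dy": 0.13,"dz": 0,"roll": 0},
    {"fingers": 20,"dx": 0.5,"dy": 0.25,"dz": 0,"roll": 0},
    {"fingers": 20,"dx": 0.75,"dy": 0.4,"dz": 0,"roll": 0},
    {"fingers": 20,"dx": 1,"dy": 0.5,"dz": 0,"roll": 0}
  ]
}}

```text
t: 4.85
eef_pos: [0.5565, 0.0039, 0.1592]
ee_rot: [-2.22, -2.22, 0.001]
ft_force: [0.6, 0.4, -0.7]
finger_gap: 0.038
gripper_force: 34.4
```

Emit:
{"fn": "arm_command", "kwargs": {
  "deltas": [
    {"fingers": 20,"dx": 0.25,"dy": 0.13,"dz": 0,"roll": 0},
    {"fingers": 20,"dx": 0.5,"dy": 0.25,"dz": 0,"roll": 0},
    {"fingers": 20,"dx": 0.75,"dy": 0.4,"dz": 0,"roll": 0},
    {"fingers": 20,"dx": 1,"dy": 0.5,"dz": 0,"roll": 0}
  ]
}}

```text
t: 5.25
eef_pos: [0.6064, 0.1039, 0.159]
ee_rot: [-2.22, -2.221, 0.002]
ft_force: [0.4, -0.0, -1.3]
finger_gap: 0.0383
gripper_force: 34.4
```

Emit:
{"fn": "arm_command", "kwargs": {
  "deltas": [
    {"fingers": 20,"dx": 0.25,"dy": 0.13,"dz": 0,"roll": 0},
    {"fingers": 20,"dx": 0.39,"dy": 0.24,"dz": 0,"roll": 0},
    {"fingers": 20,"dx": 0.39,"dy": 0.24,"dz": 0,"roll": 0},
    {"fingers": 20,"dx": 0.39,"dy": 0.24,"dz": 0,"roll": 0},
    {"fingers": 20,"dx": 0.39,"dy": 0.24,"dz": 0,"roll": 0}
  ]
}}

```text
t: 5.75
eef_pos: [0.6297, 0.1408, 0.1598]
ee_rot: [-2.221, -2.221, 0.001]
ft_force: [-0.6, -0.5, -1.3]
finger_gap: 0.0381
gripper_force: 34.4
```

Run:
```python
from station import r
import cv2,numpy as np
print(r.read_state()['eef_pos'])
p,d=r.camera("scene");q,_=r.camera("wrist");cv2.imwrite("pics/s2.png",np.vstack([p[100:400,:,::-1],q[180:,:,::-1]]))
```

```text
[0.62973821 0.14079499 0.15977486]
```

View pics/s2.png

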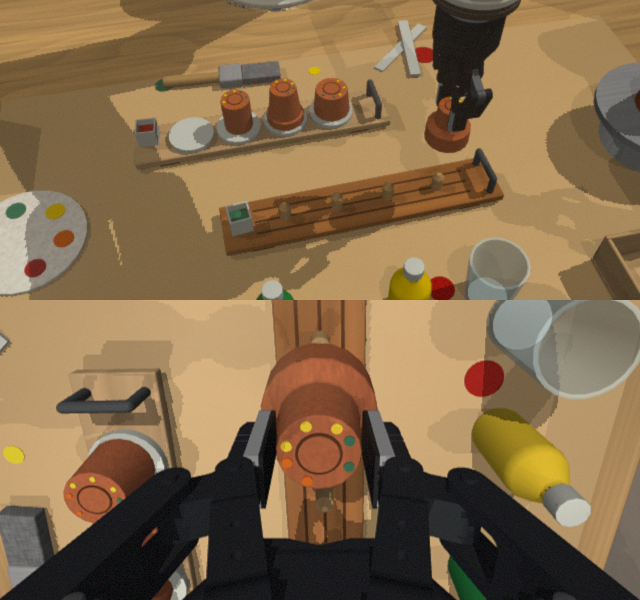

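The stepped pot hangs upright in the grip (scene (447,125)), and the disc it left shows at (190,135).

Emit:
{"fn": "arm_command", "kwargs": {
  "deltas": [
    {"fingers": 20,"dx": 0,"dy": 0,"dz": 0.2,"roll": 0},
    {"fingers": 20,"dx": 0,"dy": 0,"dz": 0.45,"roll": 0},
    {"fingers": 20,"dx": 0,"dy": 0,"dz": 0.7,"roll": 0},
    {"fingers": 20,"dx": 0,"dy": 0,"dz": 0.9,"roll": 0},
    {"fingers": 20,"dx": 0,"dy": 0,"dz": 1,"roll": 0},
    {"fingers": 20,"dx": 0,"dy": 0,"dz": 1,"roll": 0},
    {"fingers": 20,"dx": 0,"dy": 0,"dz": 1,"roll": 0}
  ]
}}

```text
t: 6.55
eef_pos: [0.6306, 0.1409, 0.0613]
ee_rot: [2.222, 2.221, 0.001]
ft_force: [-0.0, 0.2, -0.1]
finger_gap: 0.0382
gripper_force: 34.4
```

Emit:
{"fn": "arm_command", "kwargs": {
  "deltas": [
    {"fingers": 20,"dx": 0,"dy": 0,"dz": 0.04,"roll": 0},
    {"fingers": 20,"dx": 0,"dy": 0,"dz": 0.07,"roll": 0},
    {"fingers": 20,"dx": 0,"dy": 0,"dz": 0.07,"roll": 0},
    {"fingers": 20,"dx": 0,"dy": 0,"dz": 0.07,"roll": 0}
  ]
}}

```text
t: 6.95
eef_pos: [0.6307, 0.1411, 0.0541]
ee_rot: [2.221, 2.221, 0.002]
ft_force: [0.5, 0.8, 5.0]
finger_gap: 0.0384
gripper_force: 35.6
```

Emit:
{"fn": "arm_command", "kwargs": {
  "deltas": [
    {"fingers": 60,"dx": 0,"dy": 0,"dz": 0,"roll": 0},
    {"fingers": 85,"dx": 0,"dy": 0,"dz": 0,"roll": 0},
    {"fingers": 85,"dx": 0,"dy": 0,"dz": 0,"roll": 0},
    {"fingers": 85,"dx": 0,"dy": 0,"dz": 0,"roll": 0},
    {"fingers": 85,"dx": 0,"dy": 0,"dz": 0,"roll": 0},
    {"fingers": 85,"dx": 0,"dy": 0,"dz": -0.2,"roll": 0},
    {"fingers": 85,"dx": 0,"dy": 0,"dz": -0.5,"roll": 0},
    {"fingers": 85,"dx": 0,"dy": 0,"dz": -0.8,"roll": 0},
    {"fingers": 85,"dx": 0,"dy": 0,"dz": -1,"roll": 0},
    {"fingers": 85,"dx": 0,"dy": 0,"dz": -1,"roll": 0},
    {"fingers": 85,"dx": 0,"dy": 0,"dz": -1,"roll": 0}
  ]
}}

```text
t: 8.05
eef_pos: [0.6303, 0.141, 0.1532]
ee_rot: [2.222, 2.221, 0.0]
ft_force: [-0.6, -0.1, -1.5]
finger_gap: 0.085
gripper_force: 0.0
```

Emit:
{"fn": "arm_command", "kwargs": {
  "deltas": [
    {"fingers": 85,"dx": -0.25,"dy": -0.16,"dz": 0,"roll": 0},
    {"fingers": 85,"dx": -0.5,"dy": -0.33,"dz": 0,"roll": 0},
    {"fingers": 85,"dx": -0.75,"dy": -0.5,"dz": 0,"roll": 0},
    {"fingers": 85,"dx": -1,"dy": -0.66,"dz": 0,"roll": 0}
  ]
}}

```text
t: 8.45
eef_pos: [0.5629, 0.0402, 0.1519]
ee_rot: [-2.22, -2.22, 0.002]
ft_force: [1.4, -0.3, -0.1]
finger_gap: 0.0851
gripper_force: 0.0
```

Emit:
{"fn": "arm_command", "kwargs": {
  "deltas": [
    {"fingers": 85,"dx": -0.25,"dy": -0.16,"dz": 0,"roll": 0},
    {"fingers": 85,"dx": -0.5,"dy": -0.33,"dz": 0,"roll": 0},
    {"fingers": 85,"dx": -0.75,"dy": -0.5,"dz": 0,"roll": 0},
    {"fingers": 85,"dx": -1,"dy": -0.66,"dz": 0,"roll": 0}
  ]
}}

```text
t: 8.85
eef_pos: [0.4969, -0.0597, 0.1521]
ee_rot: [-2.22, -2.22, 0.001]
ft_force: [0.0, -0.1, -0.5]
finger_gap: 0.0849
gripper_force: 0.0
```

Emit:
{"fn": "arm_command", "kwargs": {
  "deltas": [
    {"fingers": 85,"dx": -0.25,"dy": -0.16,"dz": 0,"roll": 0},
    {"fingers": 85,"dx": -0.5,"dy": -0.33,"dz": 0.1,"roll": 0},
    {"fingers": 85,"dx": -0.66,"dy": -0.43,"dz": 0.2,"roll": 0},
    {"fingers": 85,"dx": -0.66,"dy": -0.43,"dz": 0.2,"roll": 0},
    {"fingers": 85,"dx": -0.66,"dy": -0.43,"dz": 0.2,"roll": 0},
    {"fingers": 85,"dx": -0.66,"dy": -0.43,"dz": 0.2,"roll": 0}
  ]
}}

```text
t: 9.45
eef_pos: [0.4555, -0.1245, 0.1331]
ee_rot: [-2.221, -2.221, -0.0]
ft_force: [-0.7, 0.9, 0.8]
finger_gap: 0.0852
gripper_force: 0.0
```

Emit:
{"fn": "arm_command", "kwargs": {
  "deltas": [
    {"fingers": 85,"dx": 0,"dy": 0,"dz": 0.3,"roll": 0},
    {"fingers": 85,"dx": 0,"dy": 0,"dz": 0.6,"roll": 0},
    {"fingers": 85,"dx": 0,"dy": 0,"dz": 0.86,"roll": 0},
    {"fingers": 85,"dx": 0,"dy": 0,"dz": 0.86,"roll": 0},
    {"fingers": 30,"dx": 0,"dy": 0,"dz": 0.86,"roll": 0},
    {"fingers": 30,"dx": 0,"dy": 0,"dz": 0.86,"roll": 0},
    {"fingers": 30,"dx": 0,"dy": 0,"dz": 0.86,"roll": 0},
    {"fingers": 30,"dx": 0,"dy": 0,"dz": 0.86,"roll": 0},
    {"fingers": 30,"dx": 0,"dy": 0,"dz": 0.86,"roll": 0},
    {"fingers": 30,"dx": 0,"dy": 0,"dz": 0.86,"roll": 0},
    {"fingers": 30,"dx": 0,"dy": 0,"dz": 0.86,"roll": 0}
  ]
}}

```text
t: 10.55
eef_pos: [0.4559, -0.1252, 0.0488]
ee_rot: [2.22, 2.22, 0.002]
ft_force: [-1.2, 1.5, 9.5]
finger_gap: 0.0429
gripper_force: 34.3
```

Emit:
{"fn": "arm_command", "kwargs": {
  "deltas": [
    {"fingers": 30,"dx": 0,"dy": 0,"dz": -0.1,"roll": 0},
    {"fingers": 30,"dx": 0,"dy": 0,"dz": -0.3,"roll": 0},
    {"fingers": 30,"dx": 0,"dy": 0,"dz": -0.6,"roll": 0},
    {"fingers": 30,"dx": 0,"dy": 0,"dz": -0.85,"roll": 0},
    {"fingers": 30,"dx": 0,"dy": 0,"dz": -1,"roll": 0},
    {"fingers": 30,"dx": 0,"dy": 0,"dz": -1,"roll": 0},
    {"fingers": 30,"dx": 0,"dy": 0,"dz": -1,"roll": 0}
  ]
}}

```text
t: 11.25
eef_pos: [0.4551, -0.125, 0.1474]
ee_rot: [2.221, 2.221, 0.0]
ft_force: [0.2, -0.1, -1.9]
finger_gap: 0.043
gripper_force: 35.8
```

Emit:
{"fn": "arm_command", "kwargs": {
  "deltas": [
    {"fingers": 30,"dx": 0.1,"dy": 0.1,"dz": 0,"roll": 0},
    {"fingers": 30,"dx": 0.3,"dy": 0.28,"dz": 0,"roll": 0},
    {"fingers": 30,"dx": 0.55,"dy": 0.5,"dz": 0,"roll": 0},
    {"fingers": 30,"dx": 0.8,"dy": 0.74,"dz": 0,"roll": 0},
    {"fingers": 30,"dx": 0.957,"dy": 0.885,"dz": 0,"roll": 0}
  ]
}}

```text
t: 11.75
eef_pos: [0.5449, -0.0269, 0.1461]
ee_rot: [-2.22, -2.221, 0.001]
ft_force: [0.5, -0.6, -0.4]
finger_gap: 0.0427
gripper_force: 35.8
```

Emit:
{"fn": "arm_command", "kwargs": {
  "deltas": [
    {"fingers": 30,"dx": 0.25,"dy": 0.23,"dz": 0,"roll": 0},
    {"fingers": 30,"dx": 0.5,"dy": 0.46,"dz": 0,"roll": 0},
    {"fingers": 30,"dx": 0.75,"dy": 0.69,"dz": 0,"roll": 0},
    {"fingers": 30,"dx": 0.957,"dy": 0.885,"dz": 0,"roll": 0},
    {"fingers": 30,"dx": 0.957,"dy": 0.885,"dz": 0,"roll": 0},
    {"fingers": 30,"dx": 0.957,"dy": 0.885,"dz": 0,"roll": 0},
    {"fingers": 30,"dx": 0.957,"dy": 0.885,"dz": 0,"roll": 0}
  ]
}}

```text
t: 12.45
eef_pos: [0.6318, 0.0663, 0.1466]
ee_rot: [-2.221, -2.22, 0.001]
ft_force: [-0.2, -0.1, -0.6]
finger_gap: 0.0426
gripper_force: 35.9
```

Emit:
{"fn": "arm_command", "kwargs": {
  "deltas": [
    {"fingers": 30,"dx": 0,"dy": 0,"dz": 0.2,"roll": 0},
    {"fingers": 30,"dx": 0,"dy": 0,"dz": 0.45,"roll": 0},
    {"fingers": 30,"dx": 0,"dy": 0,"dz": 0.7,"roll": 0},
    {"fingers": 30,"dx": 0,"dy": 0,"dz": 0.9,"roll": 0},
    {"fingers": 30,"dx": 0,"dy": 0,"dz": 1,"roll": 0},
    {"fingers": 30,"dx": 0,"dy": 0,"dz": 1,"roll": 0},
    {"fingers": 30,"dx": 0,"dy": 0,"dz": 1,"roll": 0}
  ]
}}

```text
t: 13.15
eef_pos: [0.6326, 0.0661, 0.0483]
ee_rot: [2.222, 2.22, 0.001]
ft_force: [0.6, 0.5, 0.0]
finger_gap: 0.043
gripper_force: 35.9
```

Emit:
{"fn": "arm_command", "kwargs": {
  "deltas": [
    {"fingers": 30,"dx": 0,"dy": 0,"dz": 0.04,"roll": 0},
    {"fingers": 30,"dx": 0,"dy": 0,"dz": 0.075,"roll": 0},
    {"fingers": 30,"dx": 0,"dy": 0,"dz": 0.075,"roll": 0},
    {"fingers": 30,"dx": 0,"dy": 0,"dz": 0.075,"roll": 0}
  ]
}}

```text
t: 13.55
eef_pos: [0.6327, 0.0664, 0.0405]
ee_rot: [2.221, 2.221, 0.002]
ft_force: [0.2, -0.4, 6.1]
finger_gap: 0.0428
gripper_force: 36.1
```

Emit:
{"fn": "arm_command", "kwargs": {
  "deltas": [
    {"fingers": 60,"dx": 0,"dy": 0,"dz": 0,"roll": 0},
    {"fingers": 85,"dx": 0,"dy": 0,"dz": 0,"roll": 0},
    {"fingers": 85,"dx": 0,"dy": 0,"dz": 0,"roll": 0},
    {"fingers": 85,"dx": 0,"dy": 0,"dz": 0,"roll": 0},
    {"fingers": 85,"dx": 0,"dy": 0,"dz": 0,"roll": 0},
    {"fingers": 85,"dx": 0,"dy": 0,"dz": -0.2,"roll": 0},
    {"fingers": 85,"dx": 0,"dy": 0,"dz": -0.5,"roll": 0},
    {"fingers": 85,"dx": 0,"dy": 0,"dz": -0.8,"roll": 0},
    {"fingers": 85,"dx": 0,"dy": 0,"dz": -1,"roll": 0},
    {"fingers": 85,"dx": 0,"dy": 0,"dz": -1,"roll": 0},
    {"fingers": 85,"dx": 0,"dy": 0,"dz": -1,"roll": 0}
  ]
}}

```text
t: 14.65
eef_pos: [0.6322, 0.0664, 0.1397]
ee_rot: [2.222, 2.221, 0.0]
ft_force: [0.0, -0.4, -0.7]
finger_gap: 0.085
gripper_force: 0.0
```

Emit:
{"fn": "arm_command", "kwargs": {
  "deltas": [
    {"fingers": 85,"dx": -0.2,"dy": -0.3,"dz": 0,"roll": 0},
    {"fingers": 85,"dx": -0.4,"dy": -0.6,"dz": 0,"roll": 0},
    {"fingers": 85,"dx": -0.59,"dy": -0.88,"dz": 0,"roll": 0}
  ]
}}

```text
t: 14.95
eef_pos: [0.5424, 0.0069, 0.1382]
ee_rot: [-2.22, -2.22, 0.002]
ft_force: [-0.2, -0.9, 1.0]
finger_gap: 0.0848
gripper_force: 0.0
```

Emit:
{"fn": "arm_command", "kwargs": {
  "deltas": [
    {"fingers": 85,"dx": -0.2,"dy": -0.3,"dz": 0,"roll": 0},
    {"fingers": 85,"dx": -0.4,"dy": -0.6,"dz": 0,"roll": 0},
    {"fingers": 85,"dx": -0.59,"dy": -0.88,"dz": 0,"roll": 0},
    {"fingers": 85,"dx": -0.59,"dy": -0.88,"dz": 0,"roll": 0},
    {"fingers": 85,"dx": -0.59,"dy": -0.88,"dz": 0,"roll": 0},
    {"fingers": 85,"dx": -0.59,"dy": -0.88,"dz": 0,"roll": 0}
  ]
}}

```text
t: 15.55
eef_pos: [0.4566, -0.0513, 0.1394]
ee_rot: [-2.221, -2.221, 0.0]
ft_force: [-0.2, 0.1, -0.9]
finger_gap: 0.0849
gripper_force: 0.0
```

Emit:
{"fn": "arm_command", "kwargs": {
  "deltas": [
    {"fingers": 85,"dx": 0,"dy": 0,"dz": 0.3,"roll": 0},
    {"fingers": 85,"dx": 0,"dy": 0,"dz": 0.6,"roll": 0},
    {"fingers": 85,"dx": 0,"dy": 0,"dz": 0.83,"roll": 0},
    {"fingers": 85,"dx": 0,"dy": 0,"dz": 0.83,"roll": 0},
    {"fingers": 30,"dx": 0,"dy": 0,"dz": 0.83,"roll": 0},
    {"fingers": 30,"dx": 0,"dy": 0,"dz": 0.83,"roll": 0},
    {"fingers": 30,"dx": 0,"dy": 0,"dz": 0.83,"roll": 0},
    {"fingers": 30,"dx": 0,"dy": 0,"dz": 0.83,"roll": 0},
    {"fingers": 30,"dx": 0,"dy": 0,"dz": 0.83,"roll": 0},
    {"fingers": 30,"dx": 0,"dy": 0,"dz": 0.83,"roll": 0},
    {"fingers": 30,"dx": 0,"dy": 0,"dz": 0.83,"roll": 0}
  ]
}}

```text
t: 16.65
eef_pos: [0.457, -0.0517, 0.0584]
ee_rot: [2.22, 2.22, 0.002]
ft_force: [-2.1, 1.5, 9.7]
finger_gap: 0.0457
gripper_force: 34.5
```

Emit:
{"fn": "arm_command", "kwargs": {
  "deltas": [
    {"fingers": 30,"dx": 0,"dy": 0,"dz": -0.1,"roll": 0},
    {"fingers": 30,"dx": 0,"dy": 0,"dz": -0.3,"roll": 0},
    {"fingers": 30,"dx": 0,"dy": 0,"dz": -0.6,"roll": 0},
    {"fingers": 30,"dx": 0,"dy": 0,"dz": -0.85,"roll": 0},
    {"fingers": 30,"dx": 0,"dy": 0,"dz": -1,"roll": 0},
    {"fingers": 30,"dx": 0,"dy": 0,"dz": -1,"roll": 0},
    {"fingers": 30,"dx": 0,"dy": 0,"dz": -1,"roll": 0}
  ]
}}

```text
t: 17.35
eef_pos: [0.4562, -0.0516, 0.1569]
ee_rot: [2.221, 2.221, 0.001]
ft_force: [-0.1, -0.4, -1.3]
finger_gap: 0.0455
gripper_force: 36.0
```

Emit:
{"fn": "arm_command", "kwargs": {
  "deltas": [
    {"fingers": 30,"dx": 0.03,"dy": 0.1,"dz": 0,"roll": 0},
    {"fingers": 30,"dx": 0.08,"dy": 0.3,"dz": 0,"roll": 0},
    {"fingers": 30,"dx": 0.14,"dy": 0.55,"dz": 0,"roll": 0},
    {"fingers": 30,"dx": 0.2,"dy": 0.8,"dz": 0,"roll": 0},
    {"fingers": 30,"dx": 0.224,"dy": 0.89,"dz": 0,"roll": 0}
  ]
}}

```text
t: 17.85
eef_pos: [0.5469, -0.0285, 0.1554]
ee_rot: [-2.22, -2.221, 0.001]
ft_force: [-0.6, -0.2, -1.5]
finger_gap: 0.0455
gripper_force: 36.0
```

Emit:
{"fn": "arm_command", "kwargs": {
  "deltas": [
    {"fingers": 30,"dx": 0.06,"dy": 0.23,"dz": 0,"roll": 0},
    {"fingers": 30,"dx": 0.12,"dy": 0.46,"dz": 0,"roll": 0},
    {"fingers": 30,"dx": 0.18,"dy": 0.69,"dz": 0,"roll": 0},
    {"fingers": 30,"dx": 0.224,"dy": 0.89,"dz": 0,"roll": 0},
    {"fingers": 30,"dx": 0.224,"dy": 0.89,"dz": 0,"roll": 0},
    {"fingers": 30,"dx": 0.224,"dy": 0.89,"dz": 0,"roll": 0},
    {"fingers": 30,"dx": 0.224,"dy": 0.89,"dz": 0,"roll": 0}
  ]
}}

```text
t: 18.55
eef_pos: [0.6336, -0.0069, 0.1564]
ee_rot: [-2.221, -2.221, 0.001]
ft_force: [-0.7, -0.1, 0.7]
finger_gap: 0.0456
gripper_force: 36.0
```

Emit:
{"fn": "arm_command", "kwargs": {
  "deltas": [
    {"fingers": 30,"dx": 0,"dy": 0,"dz": 0.2,"roll": 0},
    {"fingers": 30,"dx": 0,"dy": 0,"dz": 0.45,"roll": 0},
    {"fingers": 30,"dx": 0,"dy": 0,"dz": 0.7,"roll": 0},
    {"fingers": 30,"dx": 0,"dy": 0,"dz": 0.9,"roll": 0},
    {"fingers": 30,"dx": 0,"dy": 0,"dz": 1,"roll": 0},
    {"fingers": 30,"dx": 0,"dy": 0,"dz": 1,"roll": 0},
    {"fingers": 30,"dx": 0,"dy": 0,"dz": 1,"roll": 0}
  ]
}}

```text
t: 19.25
eef_pos: [0.6345, -0.007, 0.0579]
ee_rot: [2.221, 2.221, 0.001]
ft_force: [0.5, -0.1, -0.1]
finger_gap: 0.0454
gripper_force: 36.0
```

Emit:
{"fn": "arm_command", "kwargs": {
  "deltas": [
    {"fingers": 30,"dx": 0,"dy": 0,"dz": 0.04,"roll": 0},
    {"fingers": 30,"dx": 0,"dy": 0,"dz": 0.075,"roll": 0},
    {"fingers": 30,"dx": 0,"dy": 0,"dz": 0.075,"roll": 0},
    {"fingers": 30,"dx": 0,"dy": 0,"dz": 0.075,"roll": 0}
  ]
}}

```text
t: 19.65
eef_pos: [0.6347, -0.0068, 0.0504]
ee_rot: [2.221, 2.22, 0.002]
ft_force: [-2.3, -0.3, 9.1]
finger_gap: 0.0459
gripper_force: 37.4
```

Emit:
{"fn": "arm_command", "kwargs": {
  "deltas": [
    {"fingers": 60,"dx": 0,"dy": 0,"dz": 0,"roll": 0},
    {"fingers": 85,"dx": 0,"dy": 0,"dz": 0,"roll": 0},
    {"fingers": 85,"dx": 0,"dy": 0,"dz": 0,"roll": 0},
    {"fingers": 85,"dx": 0,"dy": 0,"dz": 0,"roll": 0},
    {"fingers": 85,"dx": 0,"dy": 0,"dz": 0,"roll": 0},
    {"fingers": 85,"dx": 0,"dy": 0,"dz": -0.2,"roll": 0},
    {"fingers": 85,"dx": 0,"dy": 0,"dz": -0.5,"roll": 0},
    {"fingers": 85,"dx": 0,"dy": 0,"dz": -0.8,"roll": 0},
    {"fingers": 85,"dx": 0,"dy": 0,"dz": -1,"roll": 0},
    {"fingers": 85,"dx": 0,"dy": 0,"dz": -1,"roll": 0},
    {"fingers": 85,"dx": 0,"dy": 0,"dz": -1,"roll": 0}
  ]
}}

```text
t: 20.75
eef_pos: [0.6342, -0.0068, 0.1492]
ee_rot: [2.222, 2.221, 0.0]
ft_force: [0.0, 1.0, -0.4]
finger_gap: 0.0846
gripper_force: 0.0
```

Emit:
{"fn": "arm_command", "kwargs": {
  "deltas": [
    {"fingers": 85,"dx": 0.05,"dy": -0.3,"dz": 0,"roll": 0},
    {"fingers": 85,"dx": 0.1,"dy": -0.6,"dz": 0,"roll": 0},
    {"fingers": 85,"dx": 0.15,"dy": -0.91,"dz": 0,"roll": 0}
  ]
}}

```text
t: 21.05
eef_pos: [0.5416, 0.0084, 0.1476]
ee_rot: [-2.22, -2.22, 0.002]
ft_force: [-0.0, -0.2, 1.2]
finger_gap: 0.0847
gripper_force: 0.0
```

Emit:
{"fn": "arm_command", "kwargs": {
  "deltas": [
    {"fingers": 85,"dx": 0.05,"dy": -0.3,"dz": 0,"roll": 0},
    {"fingers": 85,"dx": 0.1,"dy": -0.6,"dz": 0.1,"roll": 0},
    {"fingers": 85,"dx": 0.16,"dy": -0.92,"dz": 0.25,"roll": 0},
    {"fingers": 85,"dx": 0.16,"dy": -0.92,"dz": 0.25,"roll": 0},
    {"fingers": 85,"dx": 0.16,"dy": -0.92,"dz": 0.25,"roll": 0},
    {"fingers": 85,"dx": 0.16,"dy": -0.92,"dz": 0.25,"roll": 0}
  ]
}}

```text
t: 21.65
eef_pos: [0.4519, 0.0241, 0.1243]
ee_rot: [2.222, 2.221, 0.0]
ft_force: [0.0, -0.9, 0.6]
finger_gap: 0.0849
gripper_force: 0.0
```

Emit:
{"fn": "arm_command", "kwargs": {
  "deltas": [
    {"fingers": 85,"dx": 0,"dy": 0,"dz": 0.3,"roll": 0},
    {"fingers": 85,"dx": 0,"dy": 0,"dz": 0.6,"roll": 0},
    {"fingers": 85,"dx": 0,"dy": 0,"dz": 0.86,"roll": 0},
    {"fingers": 85,"dx": 0,"dy": 0,"dz": 0.86,"roll": 0},
    {"fingers": 35,"dx": 0,"dy": 0,"dz": 0.86,"roll": 0},
    {"fingers": 35,"dx": 0,"dy": 0,"dz": 0.86,"roll": 0},
    {"fingers": 35,"dx": 0,"dy": 0,"dz": 0.86,"roll": 0},
    {"fingers": 35,"dx": 0,"dy": 0,"dz": 0.86,"roll": 0},
    {"fingers": 35,"dx": 0,"dy": 0,"dz": 0.86,"roll": 0},
    {"fingers": 35,"dx": 0,"dy": 0,"dz": 0.86,"roll": 0},
    {"fingers": 35,"dx": 0,"dy": 0,"dz": 0.86,"roll": 0}
  ]
}}

```text
t: 22.75
eef_pos: [0.4523, 0.0241, 0.0402]
ee_rot: [2.22, 2.22, 0.003]
ft_force: [-1.4, -0.0, 9.3]
finger_gap: 0.0521
gripper_force: 35.1
```

Emit:
{"fn": "arm_command", "kwargs": {
  "deltas": [
    {"fingers": 35,"dx": 0,"dy": 0,"dz": -0.1,"roll": 0},
    {"fingers": 35,"dx": 0,"dy": 0,"dz": -0.3,"roll": 0},
    {"fingers": 35,"dx": 0,"dy": 0,"dz": -0.6,"roll": 0},
    {"fingers": 35,"dx": 0,"dy": 0,"dz": -0.85,"roll": 0},
    {"fingers": 35,"dx": 0,"dy": 0,"dz": -1,"roll": 0},
    {"fingers": 35,"dx": 0,"dy": 0,"dz": -1,"roll": 0},
    {"fingers": 35,"dx": 0,"dy": 0,"dz": -1,"roll": 0}
  ]
}}

```text
t: 23.45
eef_pos: [0.4513, 0.0242, 0.1387]
ee_rot: [2.221, 2.221, 0.001]
ft_force: [-0.4, -0.4, -0.7]
finger_gap: 0.0521
gripper_force: 36.9
```

Emit:
{"fn": "arm_command", "kwargs": {
  "deltas": [
    {"fingers": 35,"dx": -0.06,"dy": 0.1,"dz": 0,"roll": 0},
    {"fingers": 35,"dx": -0.17,"dy": 0.3,"dz": 0,"roll": 0},
    {"fingers": 35,"dx": -0.31,"dy": 0.55,"dz": 0,"roll": 0},
    {"fingers": 35,"dx": -0.45,"dy": 0.8,"dz": 0,"roll": 0},
    {"fingers": 35,"dx": -0.525,"dy": 0.925,"dz": 0,"roll": 0}
  ]
}}

```text
t: 23.95
eef_pos: [0.5452, -0.0296, 0.1371]
ee_rot: [-2.222, -2.22, 0.001]
ft_force: [-0.5, -0.4, -0.4]
finger_gap: 0.0517
gripper_force: 36.9
```

Emit:
{"fn": "arm_command", "kwargs": {
  "deltas": [
    {"fingers": 35,"dx": -0.13,"dy": 0.23,"dz": 0,"roll": 0},
    {"fingers": 35,"dx": -0.27,"dy": 0.46,"dz": 0,"roll": 0},
    {"fingers": 35,"dx": -0.4,"dy": 0.69,"dz": 0,"roll": 0},
    {"fingers": 35,"dx": -0.525,"dy": 0.925,"dz": 0,"roll": 0},
    {"fingers": 35,"dx": -0.525,"dy": 0.925,"dz": 0,"roll": 0},
    {"fingers": 35,"dx": -0.525,"dy": 0.925,"dz": 0,"roll": 0},
    {"fingers": 35,"dx": -0.525,"dy": 0.925,"dz": 0,"roll": 0}
  ]
}}

```text
t: 24.65
eef_pos: [0.6356, -0.0805, 0.1378]
ee_rot: [-2.221, -2.221, 0.001]
ft_force: [-0.2, -0.9, 0.1]
finger_gap: 0.0519
gripper_force: 36.9
```

Emit:
{"fn": "arm_command", "kwargs": {
  "deltas": [
    {"fingers": 35,"dx": 0,"dy": 0,"dz": 0.2,"roll": 0},
    {"fingers": 35,"dx": 0,"dy": 0,"dz": 0.45,"roll": 0},
    {"fingers": 35,"dx": 0,"dy": 0,"dz": 0.7,"roll": 0},
    {"fingers": 35,"dx": 0,"dy": 0,"dz": 0.9,"roll": 0},
    {"fingers": 35,"dx": 0,"dy": 0,"dz": 1,"roll": 0},
    {"fingers": 35,"dx": 0,"dy": 0,"dz": 1,"roll": 0},
    {"fingers": 35,"dx": 0,"dy": 0,"dz": 1,"roll": 0}
  ]
}}

```text
t: 25.35
eef_pos: [0.6365, -0.0808, 0.0393]
ee_rot: [2.221, 2.221, 0.001]
ft_force: [-0.2, -0.3, 0.3]
finger_gap: 0.0524
gripper_force: 36.9
```

Emit:
{"fn": "arm_command", "kwargs": {
  "deltas": [
    {"fingers": 35,"dx": 0,"dy": 0,"dz": 0.04,"roll": 0},
    {"fingers": 35,"dx": 0,"dy": 0,"dz": 0.072,"roll": 0},
    {"fingers": 35,"dx": 0,"dy": 0,"dz": 0.072,"roll": 0},
    {"fingers": 35,"dx": 0,"dy": 0,"dz": 0.072,"roll": 0}
  ]
}}

```text
t: 25.75
eef_pos: [0.6367, -0.0809, 0.0322]
ee_rot: [2.221, 2.22, 0.001]
ft_force: [-2.2, 0.7, 9.6]
finger_gap: 0.0522
gripper_force: 38.1
```

Emit:
{"fn": "arm_command", "kwargs": {
  "deltas": [
    {"fingers": 60,"dx": 0,"dy": 0,"dz": 0,"roll": 0},
    {"fingers": 85,"dx": 0,"dy": 0,"dz": 0,"roll": 0},
    {"fingers": 85,"dx": 0,"dy": 0,"dz": 0,"roll": 0},
    {"fingers": 85,"dx": 0,"dy": 0,"dz": 0,"roll": 0},
    {"fingers": 85,"dx": 0,"dy": 0,"dz": 0,"roll": 0},
    {"fingers": 85,"dx": 0,"dy": 0,"dz": -0.2,"roll": 0},
    {"fingers": 85,"dx": 0,"dy": 0,"dz": -0.5,"roll": 0},
    {"fingers": 85,"dx": 0,"dy": 0,"dz": -0.8,"roll": 0},
    {"fingers": 85,"dx": 0,"dy": 0,"dz": -1,"roll": 0},
    {"fingers": 85,"dx": 0,"dy": 0,"dz": -1,"roll": 0}
  ]
}}

```text
t: 26.75
eef_pos: [0.6374, -0.0811, 0.1344]
ee_rot: [2.219, 2.218, 0.004]
ft_force: [-0.7, -0.4, 0.2]
finger_gap: 0.085
gripper_force: 0.0
```

Emit:
{"fn": "arm_command", "kwargs": {
  "deltas": [
    {"fingers": 85,"dx": -0.3,"dy": -0.4,"dz": -0.1,"roll": 0},
    {"fingers": 85,"dx": -0.6,"dy": -0.8,"dz": -0.2,"roll": 0},
    {"fingers": 85,"dx": -0.8,"dy": -1,"dz": -0.3,"roll": 0}
  ]
}}

```text
t: 27.05
eef_pos: [0.5337, -0.1616, 0.1604]
ee_rot: [-2.221, -2.22, 0.001]
ft_force: [0.7, -0.5, 0.0]
finger_gap: 0.0851
gripper_force: 0.0
```

Emit:
{"fn": "arm_command", "kwargs": {
  "deltas": [
    {"fingers": 85,"dx": -0.3,"dy": -0.4,"dz": -0.1,"roll": 0},
    {"fingers": 85,"dx": -0.6,"dy": -0.8,"dz": -0.2,"roll": 0},
    {"fingers": 85,"dx": -0.8,"dy": -1,"dz": -0.3,"roll": 0},
    {"fingers": 85,"dx": -0.8,"dy": -1,"dz": -0.3,"roll": 0},
    {"fingers": 85,"dx": -0.8,"dy": -1,"dz": -0.3,"roll": 0}
  ]
}}

```text
t: 27.55
eef_pos: [0.4359, -0.2411, 0.1907]
ee_rot: [-2.223, -2.219, -0.0]
ft_force: [-0.2, 0.5, 1.2]
finger_gap: 0.0853
gripper_force: 0.0
```

Run:
```python
from station import r
import cv2,numpy as np
from h import *
p,d=r.camera("top");cv2.imwrite("pics/t3.png",p[:,:,::-1])
P=world(r.calibration("top"),d)
for n,x,y,h in(("stepped",.630,.141,58),("straight",.632,.0665,56),("tall",.634,-.0068,66),("squat",.636,-.0807,44)):
    z=.018+h/1000
    m=(d>0)&(abs(P[...,2]-z)<.004)&(np.hypot(P[...,0]-x,P[...,1]-y)<.035);q=P[m]
    print(n,len(q),q.mean(0)-[x,y,z])
```

```text
stepped 462 [-0.00068256 -0.00065099  0.00026005]
straight 735 [-8.17266641e-04 -4.67976186e-05  2.07271060e-04]
tall 655 [-0.00098571  0.00022954  0.00048543]
squat 931 [-0.0010351   0.00031963  0.00036379]
```

View pics/t3.png

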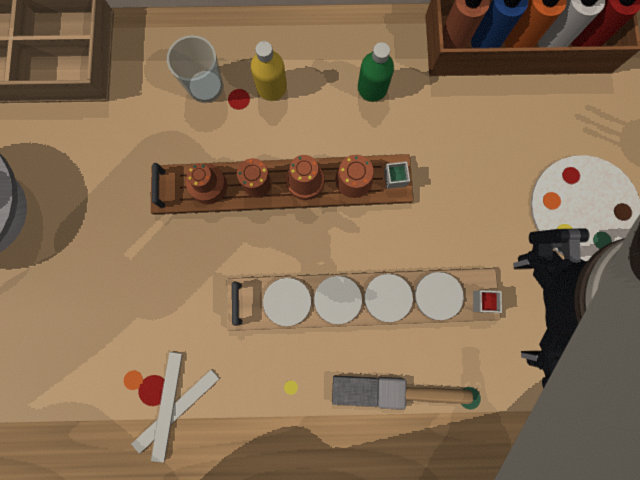

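All four pots are seated on the rack at (202,180), (253,177), (305,176) and (356,174). Their tops are within about 1 mm of the expected seated positions, and the gripper is clear of everything.

```bash
python3 -c "
from station import r
print(r.finish_job())"
```

```text
the job is handed in; nothing more can be done
None
```

All four pots are on the drying rack in reverse order, fully seated within about 1 mm of the target positions and released, and the job is handed in after about 28 s of the 88 s allowed; no verdict was returned.

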